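# Start the crank screw of the cassette press in its threaded boss

### The job

Slide the clear guard hood of the small cassette press all the way open along its rails. Then start the crank screw by its red knob: first turn it backward (anticlockwise seen from above) until it drops into the thread, then forward (clockwise) one full turn and no more. Finish while still gripping the red knob, holding the screw there; leave the loose things standing around alone.

Things in the scene. Friction and masses are not known exactly. Their poses are not given: they have to be found in the camera images.
- press: fixed cassette press: aluminium base 130 (x) x 340 (y) x 16 mm, rails along its y; origin at the centre of its underside. A brass threaded boss (58 mm wide, top at z 46 mm) stands at y = -85 mm, a white platen on the other half. To its left a grey imager taller than the gripper stands on the bench (front at world x 0.62, y 0 to 0.45): swing past it with the arm drawn in.
- screw_axis (a point): point on the upright axis of the crank screw, at the boss's top face (46 mm above the bench), fixed on the press
- hood (a joint): how far the clear guard hood (120 x 126 mm, top 118 mm above the bench; closed walls except its -y end) has slid toward the press's +y, m: about 0 to 0.02 = over the screw, 0.17 = open at its stop. About 2 N moves it; it stays where it is left.
- hood_grip (a point): grip point of the blue upright tab on the hood's roof, 12 mm below the tab's top; the tab is 12 mm thick along the press's y, 48 mm wide along its x, stands 30 mm above its foot (top 152 mm, foot's top 122 mm above the bench), and rides 40 mm to +y of the hood's centre
- knob: red upright cylindrical knob of the crank, 16 mm in diameter, 39 mm tall, 34 mm from the screw axis; origin at the centre of its underside (74 mm above the bench before the drop; the flat top of the crank arm and hub lies 1 mm lower). It spins freely on the crank, so the crank can be led round in a full circle without turning the gripper; its own yaw means nothing.
- crank (a joint): angle of the crank screw, rad, grows clockwise seen from above (forward, screwing in); it starts near 0 with the crank arm pointing to the press's -x. The thread start lies 0.2 to 2.2 rad backward (negative) of the start, and cannot be known beforehand; just after the drop, further backward turning meets a solid wall (about 0.3 rad of play).
- depth (a joint): how far the screw has gone down, m: 0 = its thread rests on the boss's top, 0.008 = dropped into the thread start; then 8 mm more each forward turn (right-hand thread, 8 mm pitch), so 0.016 one turn in. Weight and a spring press it down with about 7 N; a firm grip holds it up or drags it, so press down a few N while turning backward and follow it down; under 10 N of grip the knob may slip out.
- buffer_bottle: loose white bottle with a blue cap, 66 x 66 x 135 mm, bystander
- bench_timer: loose white bench timer with keys, 62 x 66 x 20 mm, bystander
- blue_marker: loose marker with a blue cap, 12 x 138 x 14 mm, bystander

How it is judged:
By the outcome, as a careful person would: the job done as asked, in the order asked, and still so for the second after the job is handed in, while the arm keeps its last pose, push and grip.
It also fails if it takes over 72 s, if anything falls off the work surface, if the arm or the gripper's body presses on something with over 40 N, if the wrist force passes 120 N, or if a joint passes its speed limit or range.

### The arm

A 6-joint arm with a two-finger parallel gripper is mounted at the origin on a cart in front of the work surface, level with it; the furniture and walls round the work are solid. World frame = base frame: x ahead of the robot, y to its left, z up, the work surface at z = 0. Lengths are in m, angles in rad, forces in N, time in s.
With the tool pointing down it reaches from about 0.375 to 0.975 m from the base axis. Payload 3.8 kg.
Tool frame: the origin (TCP) lies midway between the tips of the shut fingers; the grasp point (between the pads) lies 19 mm behind it; z points along the fingers, y is the line along which they close (so a half turn about z gives the same grasp; the last joint's range is limited). The gripper opens to 85 mm and grips with 20 to 120 N. Pads are 22 mm wide; open, the fingers measure 114 mm over their backs; the gripper's body (76 mm by 85 mm) begins 54 mm behind the grasp point. The pads swing forward as they close: fully open they stand 13 mm farther back than shut.
Start: joints at [1.173, 0.264, 1.604, -0, 1.274, -0.037], TCP at [0.238, 0.632, 0.231] pointing down, gripper open.
Joint ranges: [-2.63, 2.63], [-0.94, 2.18], [0.31, 2.57], [-1.31, 4.45], [0, 2.66], [-2.55, 2.55]. Speed limits (rad/s): [2.57, 2.57, 3.14, 3.14, 3.14, 3.14].

### API

Orientations are given as a rotation vector (axis times angle).
In Python, from workcell import status, read_camera, workorder, masks_of gives the robot as it stands.
- The arm moves only by the tool drive_tool, never from a script. Its argument "rows" is a list of rows, each a list of 7 numbers: the turn, a rotation vector about the tool's x, y, z in degrees, then the shift along the tool's x, y, z in m, then the opening, from 0 (shut) to 1 (fully open). In form: [[ax, ay, az, tx, ty, tz, claw], ...]. A call has 1 to 8 rows; each row shifts and turns the commanded pose from where the row before left it, along the tool's axes as they then stand; what a row does not reach is not made up. A row lasts 1/12 s, in which the tool goes at most 41.7 mm and 7.16 degrees, less where a joint would pass 70% of its speed; a pose out of reach is approached as far as the arm can. A call is refused whole if a number of a shift passes 0.0417 or a number of a turn 7.16, either way. A call with a gripper value outside its range is refused whole. The fingers move at their own pace and stop on an object; "force" is the grip in N (left out, the last holds). Time passes only in rows, so rows that do not move let the fingers close. It gives the time, the measured TCP pose, the force, the opening and the grip force at its end, in the units of the state.
- status.read_state(): the state, without advancing time (a new reading comes with each control period).
- read_camera(name): name is "scene" or "top" or "wrist"; returns a dict with "color" (400x640x3 uint8, red, green, blue), "intrinsics" (3x3 intrinsics, pixels), "D" ([k1, k2, p1, p2, k3] as OpenCV has them; the pictures are not rectified), "world_from_camera" (4x4, takes a point from camera to world coordinates); the wrist camera has in their place "mount" (4x4, takes a point from camera to tool coordinates, whose origin is the TCP and whose axes are the flange's). Camera axes: x right, y up, looking along -z (the intrinsics and any distortion apply to the point x, -y, -z); pixel columns grow to the right and rows downward; lengths in m; the calibration is good to about 2 mm. A picture is of the moment at which its call begins: read the wrist's pose just before it. There is no depth.
- workorder.finish_job(): hands the job in; it is judged then, once.
Trained networks look in a picture, given as the dict that the camera call returned (one of the last four; its "shot" number tells which), for a name from the list of things; names that differ only in an ending like _2 or _b are one class to them, and where a whole thing is asked for, a point or a joint stands for the part that bears it (a point fixed in the world has none). Each returns a list of dicts, best first, with "score" (0 to 1); they miss things now and then, are a little off and sometimes report something else, mostly with a low value. They report only what shows in the picture. A call takes as long as a camera call.
- masks_of(picture, name): "mask" (400x640 bool, what is visible of it) and "bbox" ([left, top, right, bottom] in pixels, round what is visible of it).
The state is a dict: "time": time; "q": joint angles; "joint_vel": joint speeds; "joint_torque": joint torques, N m; "tool_pos": TCP position; "tcp_rot": TCP orientation; "wrist_force": force on the tool from outside, world axes, zero at the start; "torque": the same for the moment, N m; "width": opening from 0.0 (shut) to 1.0 (fully open); "grip_force": force on a finger pad.
Only numpy, scipy, OpenCV 4.12 (cv2) and the standard library are available. Lean on these libraries where they do the work, as an engineer would, in place of code of your own. Each camera call takes 0.05 s, during which the arm holds its last target. There are 200 camera calls.

## Working session

There is one attempt and no reset: what is moved stays moved. The work goes in short steps, Python scripts to look and compute and a tool call to move; the robot and the scene stay as the last step left them, time stands still between calls to the robot, and variables do not carry over. Pictures are saved under pics/ and viewed, at most 10 in all, crops included, and the job is handed in when it is done.

Besides the shell and the picture viewer there is one more tool, called after ">>>" as a command line: name --pt "numbers of a row" for each row, then --argument value for the rest. drive_tool: Moves the arm, as the interface text tells. Its arguments: {"type":"object","properties":{"rows":{"type":"array"},"force":{"type":"number"}},"required":["rows"]}

```bash
mkdir -p pics; ls
cat > h.py <<'E'
import numpy as np, cv2
from scipy.spatial.transform import Rotation as R
from workcell import status, read_camera, workorder, masks_of
def cam(name):
    s=status.read_state(); p=read_camera(name)
    if 'mount' in p:
        T=np.eye(4);T[:3,:3]=R.from_rotvec(s['tcp_rot']).as_matrix();T[:3,3]=s['tool_pos']
        p['W']=T@np.array(p['mount'])
    else: p['W']=np.array(p['world_from_camera'])
    return p
def ray(p,uv):
    u=cv2.undistortPoints(np.array([[uv]],float),np.array(p['intrinsics']),np.array(p['D']))[0,0]
    d=p['W'][:3,:3]@np.array([u[0],-u[1],-1]); return p['W'][:3,3],d/np.linalg.norm(d)
def atz(p,uv,z):
    o,d=ray(p,uv); return o+d*(z-o[2])/d[2]
def tri(rs):
    A=0;b=0
    for o,d in rs:
        M=np.eye(3)-np.outer(d,d);A=A+M;b=b+M@o
    return np.linalg.solve(A,b)
def proj(p,X):
    c=np.linalg.inv(p['W'])@np.append(X,1)
    return cv2.projectPoints(np.array([[c[0],-c[1],-c[2]]]),np.zeros(3),np.zeros(3),np.array(p['intrinsics']),np.array(p['D']))[0][0,0]
def cen(p,n):
    m=masks_of(p,n)
    return [(round(float(a['score']),2),a['bbox'],np.argwhere(a['mask']).mean(0)[::-1].round(1) if a['mask'].any() else None) for a in m[:2]]
E
python3 - <<'E'
from h import *
s=status.read_state();print({k:np.round(v,3) for k,v in s.items()})
for n in('scene','top'):
    p=cam(n);cv2.imwrite(f'pics/{n}0.png',p['color'][:,:,::-1])
    print(n,p['W'].round(3).tolist())
    for o in('press','hood','hood_grip','knob','crank','buffer_bottle','bench_timer','blue_marker'):print(o,cen(p,o))
E
```

```text
pics
{'time': np.float64(0.0), 'q': array([ 1.173,  0.265,  1.605,  0.   ,  1.274, -0.037]), 'joint_vel': array([-0.   , -0.   ,  0.   , -0.   ,  0.001,  0.   ]), 'joint_torque': array([-0.0000e+00, -5.1510e+01, -3.6732e+01, -1.0000e-03,  1.3000e-02,
       -0.0000e+00]), 'tool_pos': array([0.238, 0.631, 0.23 ]), 'tcp_rot': array([-5.64e-01, -3.09e+00,  3.00e-03]), 'wrist_force': array([-0.084,  0.121,  0.061]), 'torque': array([ 0.025,  0.009, -0.019]), 'grip_force': np.float64(0.0), 'width': np.float64(1.003)}
scene [[0.667, 0.455, -0.589, -0.065], [-0.744, 0.387, -0.544, -0.536], [-0.02, 0.802, 0.597, 0.726], [0.0, 0.0, 0.0, 1.0]]
press [(0.95, [337.8, 225.8, 481.8, 321.6], array([416. , 268.5]))]
hood [(0.96, [396.9, 228.7, 474.9, 308.3], array([436. , 267.9]))]
hood_grip [(0.77, [398.4, 230.5, 477.8, 310.6], array([436., 268.]))]
knob [(0.68, [333.2, 227.6, 477.9, 322.6], array([416.1, 268.7]))]
crank []
buffer_bottle [(0.84, [220.3, 148.6, 242.6, 190.1], array([229.1, 170.9])), (0.53, [247.4, 203.2, 272.5, 218.8], array([260.7, 209.5]))]
bench_timer [(0.86, [246.9, 202.5, 273.0, 218.9], array([260.5, 209.2])), (0.44, [337.7, 229.1, 480.9, 320.2], array([415.8, 268.6]))]
blue_marker []
top [[0.006, 0.994, -0.105, 0.412], [-1.0, 0.005, -0.01, 0.028], [-0.01, 0.105, 0.994, 1.169], [0.0, 0.0, 0.0, 1.0]]
press [(0.95, [359.1, 170.6, 480.0, 222.2], array([418.7, 197.6]))]
hood [(0.94, [420.4, 167.7, 478.5, 219.1], array([450. , 194.2]))]
hood_grip [(0.77, [422.6, 168.3, 481.2, 218.6], array([449.7, 194. ]))]
knob []
crank [(0.55, [225.1, 174.0, 226.9, 219.4], array([225.5, 198. ]))]
buffer_bottle [(0.9, [174.4, 196.3, 205.8, 224.0], array([191.4, 210. ]))]
bench_timer [(0.57, [249.0, 211.4, 271.0, 236.7], array([258.8, 222. ]))]
blue_marker [(0.51, [222.3, 175.2, 225.7, 221.5], array([225.5, 198.5]))]
```

```bash
python3 - <<'E'
import cv2
a=cv2.imread('pics/scene0.png');b=cv2.imread('pics/top0.png')
A=cv2.resize(a[130:350,190:510],None,fx=2.5,fy=2.5)[:, :800];
B=cv2.resize(b[100:280,150:510],None,fx=2.2,fy=2.2)
cv2.imwrite('pics/a.png',A);cv2.imwrite('pics/b.png',B)
E
python3 - <<'E'
from h import *
p=cam('top');m=masks_of(p,'press')[0]['mask'].astype('uint8')
c=max(cv2.findContours(m,0,2)[0],key=cv2.contourArea);r=cv2.minAreaRect(c);print(r)
for q in cv2.boxPoints(r):print(q,atz(p,q,.016).round(3))
E
```

```text
((417.8441467285156, 196.3828125), (48.08993148803711, 119.1012191772461), 87.1375961303711)
[357.16708 175.34166] [ 0.616 -0.066  0.016]
[476.11972 169.39403] [ 0.637 -0.428  0.016]
[478.5212  217.42397] [ 0.491 -0.43   0.016]
[359.56857 223.3716 ] [ 0.472 -0.073  0.016]
```

View pics/a.png

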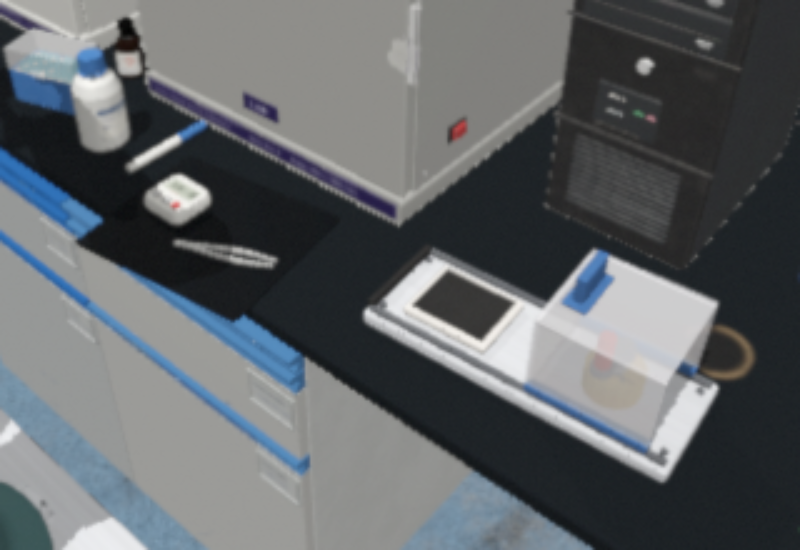

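View pics/b.png

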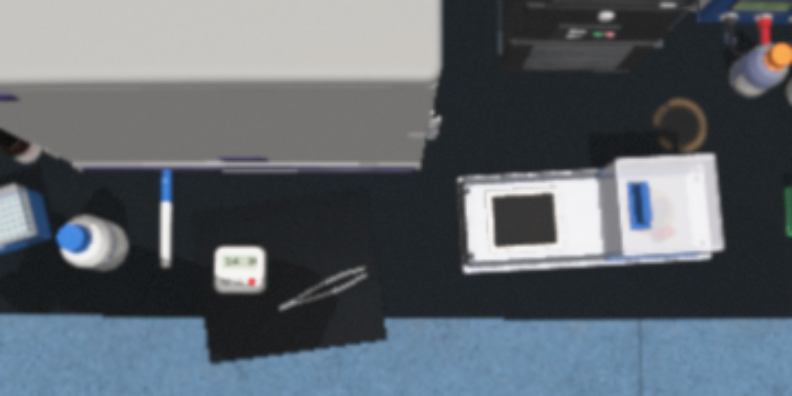

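Top crop: the press shows at (460–720, 155–270), the hood over its right half, the blue tab at (640,205), and the knob reddish through the hood at about (665,232). The scene crop agrees: the tab is at (590,280) and the knob at (603,345). Bottle, marker and timer stand far off to the left. Next I draw the arm in and swing past the imager.

>>> drive_tool --pt "0 0 -6 0 0 0 1" --pt "0 0 -6 0 0 0 1" --pt "0 0 -6 0 0 0 1" --pt "0 0 -6 0 0 0 1" --pt "0 0 0 0.007 -0.035 -0.014 1" --pt "0 0 0 0.007 -0.035 -0.014 1" --pt "0 0 0 0.007 -0.035 -0.014 1" --pt "0 0 0 0.007 -0.035 -0.014 1"

```text
time: 1.67
tool_pos: [0.2181, 0.4887, 0.2872]
tcp_rot: [0.092, -3.14, 0.002]
wrist_force: [0.5, 0.3, 0.9]
width: 1.001
grip_force: 0.0
```

>>> drive_tool --pt "0 0 0 0 -0.035 -0.014 1" --pt "0 0 0 0 -0.035 0 1" --pt "0 0 0 -0.026 -0.026 0 1" --pt "0 0 0 -0.026 -0.026 0 1" --pt "0 0 0 -0.026 -0.026 0 1" --pt "0 0 0 -0.026 -0.026 0 1" --pt "0 0 0 -0.026 -0.026 0 1" --pt "0 0 0 -0.026 -0.026 0 1"

```text
time: 2.33
tool_pos: [0.3883, 0.2722, 0.3018]
tcp_rot: [-0.091, 3.139, 0.001]
wrist_force: [0.6, 0.2, -1.3]
width: 0.998
grip_force: 0.0
```

Run:
```python
from h import *
rs=[]
s=status.read_state();print(s['tool_pos'],s['tcp_rot'],s['q'])
for n,box in(('scene',(410,225,450,262)),('top',(425,170,460,215))):
    p=cam(n);x0,y0,x1,y1=box
    h=cv2.cvtColor(p['color'],cv2.COLOR_RGB2HSV)[y0:y1,x0:x1]
    m=((h[...,0]>100)&(h[...,0]<125)&(h[...,1]>120)).astype('uint8')
    nn,l,st,c=cv2.connectedComponentsWithStats(m);k=1+st[1:,4].argmax()
    uv=c[k]+[x0,y0];print(n,uv,st[k]);rs.append(ray(p,uv))
    if n=='top':print(atz(p,uv,.14))
print(tri(rs))
```

```text
[0.38831416 0.2721747  0.3017747 ] [-9.13637742e-02  3.13923080e+00  1.11839702e-03] [ 5.58737096e-01 -1.62382548e-01  1.92188968e+00  9.47496729e-05
  1.38083473e+00 -1.07026838e+00]
scene [425.41860465 243.46511628] [  6   5  19  25 215]
top [440.28742515 193.28143713] [ 11  14  10  20 167]
[ 0.54690348 -0.27856273  0.14      ]
[ 0.54899506 -0.2827764   0.12825767]
```

>>> drive_tool --pt "0 0 0 -0.005 -0.04 0 1" --pt "0 0 0 -0.005 -0.04 0 1" --pt "0 0 0 -0.005 -0.04 0 1" --pt "0 0 0 -0.005 -0.04 0 1" --pt "0 0 0 -0.005 -0.04 0 1" --pt "0 0 0 -0.005 -0.04 0 1" --pt "0 0 0 -0.005 -0.04 0 1" --pt "0 0 0 -0.005 -0.04 0 1"

```text
time: 3.1
tool_pos: [0.4457, -0.0448, 0.3017]
tcp_rot: [-0.092, 3.139, 0.0]
wrist_force: [0.7, -0.3, -0.5]
width: 1.0
grip_force: 0.0
```

>>> drive_tool --pt "0 0 0 -0.005 -0.04 0 1" --pt "0 0 0 -0.005 -0.04 0 1" --pt "0 0 0 -0.005 -0.04 0 1" --pt "0 0 0 -0.005 -0.04 0 1" --pt "0 0 0 0 -0.03 0 1" --pt "0 0 0 0 0 0 1"

```text
time: 3.6
tool_pos: [0.4771, -0.2365, 0.301]
tcp_rot: [0.085, -3.14, 0.004]
wrist_force: [1.0, 0.1, -0.4]
width: 0.999
grip_force: 0.0
```

Run:
```python
from h import *
s=status.read_state();print(s['tool_pos'],s['tcp_rot'],s['q'])
p=cam('wrist');cv2.imwrite('pics/w1.png',p['color'][:,:,::-1]);print(p['W'].round(3),p['intrinsics'])
for o in('press','hood','hood_grip','knob','crank'):print(o,cen(p,o))
```

```text
[ 0.4770995  -0.23650902  0.30098837] [ 0.08484501 -3.14012415  0.00356026] [-0.50561436 -0.04460666  1.81674564 -0.00215949  1.36857915 -2.13000402]
[[-0.053 -0.952 -0.3    0.401]
 [ 0.999 -0.052 -0.014 -0.241]
 [-0.003 -0.3    0.954  0.444]
 [ 0.     0.     0.     1.   ]] [[314.47104786   0.         315.06206625]
 [  0.         314.47104786 193.9553311 ]
 [  0.           0.           1.        ]]
press [(0.87, [179.4, 158.9, 437.0, 279.3], array([299.4, 207. ]))]
hood [(0.83, [177.2, 163.6, 298.6, 282.0], array([242. , 216.9]))]
hood_grip [(0.8, [173.8, 161.5, 299.1, 276.9], array([241.9, 217. ]))]
knob [(0.69, [175.9, 166.5, 297.8, 280.8], array([242.1, 217. ]))]
crank []
```

View pics/w1.png

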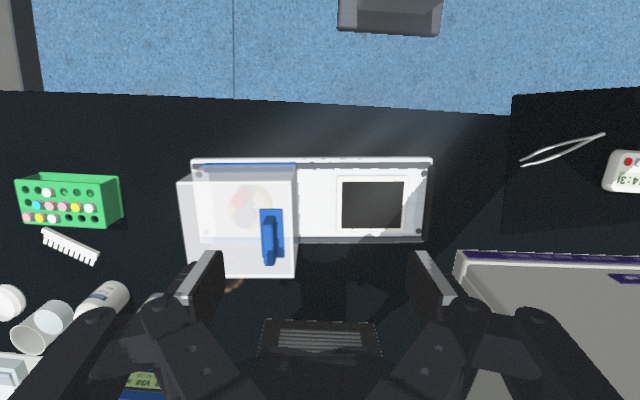

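The wrist view shows the hood at (178–298, 165–280), the blue tab top around (269,237), the knob blurred at (243,205), and the press base corners at about (193,160), (433,158) and (428,241).

```bash
cat >> h.py <<'E'
def blob(p,lo,hi,box,ch=cv2.COLOR_RGB2HSV):
    x0,y0,x1,y1=box
    h=cv2.cvtColor(p['color'],ch)[y0:y1,x0:x1]
    m=cv2.inRange(h,np.array(lo),np.array(hi))
    n,l,st,c=cv2.connectedComponentsWithStats(m);k=1+st[1:,4].argmax()
    m=(l==k).astype('uint8');ct=max(cv2.findContours(m,0,2)[0],key=cv2.contourArea)
    return c[k]+[x0,y0],st[k]+[x0,y0,0,0,0],cv2.minAreaRect(ct),h
E
python3 - <<'E'
from h import *
p=cam('wrist')
a=[atz(p,q,.016) for q in((193,160),(433,158.5),(428,241))];print(np.round(a,4))
d=a[1]-a[0];print('yaw from near edge',np.degrees(np.arctan2(-d[0],d[1])))
c,st,r,h=blob(p,(100,120,0),(125,255,255),(230,195,295,275));print(c,st,r)
for y in range(205,272,4):print(y,[tuple(int(v) for v in h[y-195,x-230]) for x in range(254,288,4)])
E
```

```text
[[ 0.4961 -0.4003  0.016 ]
 [ 0.4742 -0.0671  0.016 ]
 [ 0.5998 -0.0528  0.016 ]]
yaw from near edge 3.751278129792608
[264.71578947 234.23421053] [ 253  209   24   56 1140] ((34.927207946777344, 41.253028869628906), (55.451881408691406, 22.31397247314453), 87.61405944824219)
205 [(15, 2, 236), (19, 12, 238), (19, 12, 238), (17, 10, 230), (120, 2, 241), (120, 1, 241), (120, 1, 240), (105, 2, 242), (113, 7, 143)]
209 [(108, 161, 209), (107, 166, 209), (108, 163, 214), (108, 165, 215), (108, 166, 215), (107, 167, 211), (105, 2, 240), (105, 2, 241), (120, 7, 139)]
213 [(108, 165, 213), (107, 164, 214), (107, 164, 215), (107, 166, 217), (107, 163, 221), (107, 168, 216), (105, 2, 240), (105, 2, 240), (120, 2, 131)]
217 [(107, 168, 214), (107, 163, 161), (108, 152, 131), (108, 147, 127), (107, 165, 221), (107, 164, 219), (120, 2, 241), (90, 1, 243), (98, 7, 142)]
221 [(108, 168, 214), (107, 155, 133), (108, 155, 135), (108, 149, 115), (107, 168, 199), (107, 165, 219), (105, 2, 240), (105, 2, 243), (120, 7, 153)]
225 [(108, 164, 190), (108, 166, 204), (108, 166, 200), (108, 143, 98), (107, 
[... 1014 characters left out ...]
167, 218), (107, 167, 217), (107, 165, 116), (107, 155, 110), (108, 162, 140), (108, 22, 193), (110, 3, 225), (120, 2, 223)]
257 [(105, 4, 227), (108, 170, 215), (107, 166, 218), (107, 159, 122), (110, 14, 213), (111, 19, 214), (113, 5, 222), (110, 3, 227), (110, 3, 227)]
261 [(108, 6, 228), (107, 169, 214), (107, 168, 217), (107, 159, 120), (113, 4, 227), (113, 4, 228), (110, 3, 226), (114, 6, 227), (113, 4, 234)]
265 [(108, 6, 226), (106, 13, 219), (108, 48, 212), (109, 9, 219), (120, 4, 228), (120, 4, 228), (113, 4, 228), (108, 6, 227), (110, 3, 238)]
269 [(114, 6, 228), (114, 6, 228), (108, 6, 228), (113, 4, 228), (114, 6, 229), (108, 6, 227), (108, 6, 227), (113, 5, 226), (120, 2, 240)]
```

Run:
```python
from h import *
p=cam('wrist')
im=p['color'][195:280,235:300,::-1];cv2.imwrite('pics/tab.png',cv2.resize(im,None,fx=7,fy=7,interpolation=cv2.INTER_NEAREST))
for q in((261,244),(261,224),(261,264),(257,244),(265,244)):print(q,atz(p,q,.152).round(4))
for q in((253,209),(277,209),(277,253)):print(q,atz(p,q,.122).round(4))
```

```text
(261, 244) [ 0.55   -0.2827  0.152 ]
(261, 224) [ 0.5277 -0.2828  0.152 ]
(261, 264) [ 0.5734 -0.2826  0.152 ]
(257, 244) [ 0.5503 -0.2868  0.152 ]
(265, 244) [ 0.5497 -0.2785  0.152 ]
(253, 209) [ 0.5234 -0.2965  0.122 ]
(277, 209) [ 0.5219 -0.2702  0.122 ]
(277, 253) [ 0.5756 -0.2691  0.122 ]
```

View pics/tab.png

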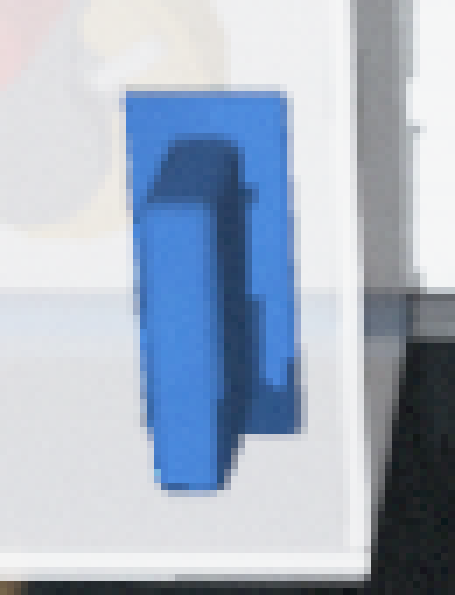

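The crop shows the tab's top face at image (256–266, 224–265) on a wider foot. Its length at z=0.152 comes out at 46 mm, which agrees with the stated height. Next I grip it.

>>> drive_tool --pt "0 0 0 -0.035 -0.025 0 1" --pt "0 0 0 -0.035 -0.025 0 1" --pt "0 0 0 0 0 0.035 1" --pt "0 0 0 0 0 0.035 1" --pt "0 0 0 0 0 0.035 0.7" --pt "0 0 0 0 0 0.03 0.5" --pt "0 0 0 0 0 0.02 0.5" --pt "0 0 0 0 0 0 0.5" --force 30

```text
time: 4.67
tool_pos: [0.5437, -0.2734, 0.1402]
tcp_rot: [0.093, -3.131, -0.009]
wrist_force: [-1.3, 0.3, -0.6]
width: 0.502
grip_force: 0.0
```

Run:
```python
from h import *
s=status.read_state();print(s['tool_pos'],s['tcp_rot'],s['width'])
p=cam('wrist');cv2.imwrite('pics/w2.png',p['color'][:,:,::-1])
```

```text
[ 0.54373215 -0.27341728  0.14017569] [ 0.09293156 -3.13105381 -0.00869566] 0.5023455641865335
```

View pics/w2.png

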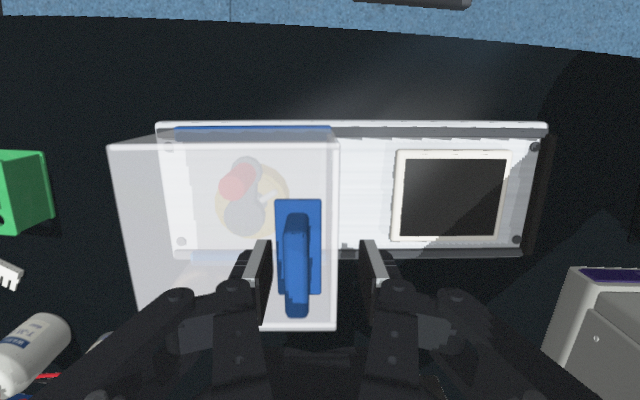

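The tab lies between the fingers, about 10 mm nearer the left one, and the knob shows at (238,182) through the hood.

>>> drive_tool --pt "0 0 0 -0.005 -0.01 0.012 0.5" --pt "0 0 0 0 0 0 0.1" --pt "0 0 0 0 0 0 0" --pt "0 0 0 0 0 0 0" --pt "0 0 0 0 0 0 0" --pt "0 0 0 0 0 0 0" --force 30

```text
time: 5.22
tool_pos: [0.5538, -0.2843, 0.1365]
tcp_rot: [-0.091, 3.138, 0.003]
wrist_force: [-0.1, 5.4, 1.6]
width: 0.13
grip_force: 31.9
```

>>> drive_tool --pt "0 0 0 0 0.01 0 0" --pt "0 0 0 0 0.018 0 0" --pt "0 0 0 0 0.02 0 0" --pt "0 0 0 0 0.02 0 0" --pt "0 0 0 0 0.02 0 0" --pt "0 0 0 0 0.02 0 0" --pt "0 0 0 0 0.02 0 0" --pt "0 0 0 0 0.01 0 0"

```text
time: 5.88
tool_pos: [0.5455, -0.147, 0.1365]
tcp_rot: [-0.093, 3.137, -0.002]
wrist_force: [-1.3, -2.4, 3.5]
width: 0.127
grip_force: 32.2
```

>>> drive_tool --pt "0 0 0 0 0.006 0 0" --pt "0 0 0 0 0.006 0 0" --pt "0 0 0 0 0.006 0 0" --pt "0 0 0 0 0 0 0"

```text
time: 6.22
tool_pos: [0.5445, -0.13, 0.1364]
tcp_rot: [-0.092, 3.138, -0.001]
wrist_force: [-2.1, 0.7, 8.2]
width: 0.131
grip_force: 32.8
```

>>> drive_tool --pt "0 0 0 0 0.005 0 0" --pt "0 0 0 0 0.005 0 0" --pt "0 0 0 0 0 0 0"

```text
time: 6.47
tool_pos: [0.5439, -0.1204, 0.1364]
tcp_rot: [-0.092, 3.138, -0.001]
wrist_force: [-2.6, -0.1, 8.2]
width: 0.129
grip_force: 32.8
```

>>> drive_tool --pt "0 0 0 0 0.003 0 0" --pt "0 0 0 0 0.003 0 0" --pt "0 0 0 0 0 0 0" --pt "0 0 0 0 0 0 0"

```text
time: 6.8
tool_pos: [0.5435, -0.1148, 0.1365]
tcp_rot: [-0.091, 3.138, -0.001]
wrist_force: [-2.3, 1.1, 7.6]
width: 0.127
grip_force: 32.8
```

>>> drive_tool --pt "0 0 0 0 0.004 0 0" --pt "0 0 0 0 0.004 0 0" --pt "0 0 0 0 0 0 0"

```text
time: 7.05
tool_pos: [0.5435, -0.1143, 0.1364]
tcp_rot: [-0.095, 3.137, -0.024]
wrist_force: [-1.5, -24.5, 2.3]
width: 0.131
grip_force: 32.5
```

The hood is at its stop. Next I release, rise and look at the knob.

>>> drive_tool --pt "0 0 0 0 -0.006 0 0" --pt "0 0 0 0 0 0 0.4" --pt "0 0 0 0 0 0 0.5" --pt "0 0 0 0 0 0 0.5" --pt "0 0 0 0 0 -0.03 0.5" --pt "0 0 0 0 0 -0.04 0.5" --pt "0 0 0 0.01 -0.03 -0.03 0.5" --pt "0 0 0 0.01 -0.03 0 0.5"

```text
time: 7.72
tool_pos: [0.531, -0.1723, 0.2407]
tcp_rot: [-0.098, 3.128, -0.006]
wrist_force: [0.0, -0.8, 0.2]
width: 0.499
grip_force: 0.0
```

>>> drive_tool --pt "0 0 0 0.01 -0.04 0 0.5" --pt "0 0 0 0.01 -0.04 0 0.5" --pt "0 0 0 0.01 -0.02 0 0.5" --pt "0 0 0 0 0 0 0.5"

```text
time: 8.05
tool_pos: [0.5011, -0.2772, 0.2326]
tcp_rot: [0.086, -3.139, 0.002]
wrist_force: [-0.5, -0.4, 0.2]
width: 0.505
grip_force: 0.0
```

Run:
```python
from h import *
s=status.read_state();print(s['tool_pos'],s['tcp_rot'],s['width'])
p=cam('wrist');cv2.imwrite('pics/w3.png',p['color'][:,:,::-1])
for n in('knob','crank','hood','press'):print(n,cen(p,n))
for n in('scene','top'):
    q=cam(n)
    for o in('knob','crank','hood'):print(n,o,cen(q,o))
```

```text
[ 0.50111771 -0.27715112  0.23263858] [ 8.57586563e-02 -3.13931515e+00  2.11857217e-03] 0.5047791572110852
knob [(0.82, [254.9, 182.8, 278.0, 212.6], array([266.2, 198.2]))]
crank []
hood [(0.74, [196.7, 150.9, 527.0, 293.8], array([376.6, 209. ])), (0.59, [362.2, 155.7, 526.0, 300.2], array([448.6, 220.7]))]
press [(0.84, [199.9, 150.8, 524.1, 296.7], array([376.1, 209.1]))]
scene knob []
scene crank [(0.66, [425.8, 259.7, 445.2, 281.7], array([434.6, 271. ]))]
scene hood [(0.63, [341.7, 204.8, 412.3, 275.3], array([374.9, 237.5])), (0.2, [425.9, 260.3, 449.0, 282.8], array([434. , 271.2]))]
top knob [(0.22, [367.9, 171.7, 418.3, 222.8], array([392.1, 197.2]))]
top crank []
top hood [(0.71, [368.2, 172.3, 419.5, 220.3], array([391.7, 197.3]))]
```

View pics/w3.png

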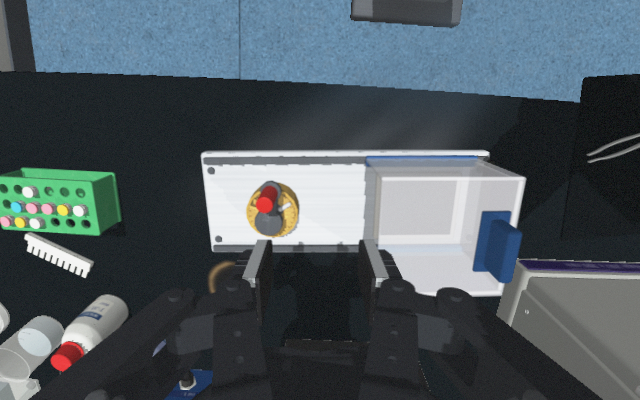

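The hood stands open at (367–525, 158–297), with the crank exposed: knob top about (265,204), brass boss about (273,209), hub about (271,222).

Run:
```python
from h import *
P=[('wrist',(245,175,290,220)),('scene',(415,250,455,285)),('top',(425,170,470,220))]
rs=[]
for n,box in P:
    p=cam(n);x0,y0,x1,y1=box
    h=cv2.cvtColor(p['color'],cv2.COLOR_RGB2HSV)[y0:y1,x0:x1].astype(int)
    m=((h[...,0]<8)|(h[...,0]>172))&(h[...,1]>130)
    yx=np.argwhere(m)+[y0,x0];c=yx.mean(0)[::-1];print(n,len(yx),c,yx.min(0),yx.max(0))
    if len(yx)>8:rs.append(ray(p,c))
    if n=='wrist':
        b=m&(h[...,2]>190);yb=np.argwhere(b)+[y0,x0];print('bright',len(yb),yb.min(0),yb.max(0),yb.mean(0)[::-1],atz(p,yb.mean(0)[::-1],.113))
        x0,y0,x1,y1=240,172,305,245
        h=cv2.cvtColor(p['color'],cv2.COLOR_RGB2HSV)[y0:y1,x0:x1].astype(int)
        g=((h[...,0]>14)&(h[...,0]<32)&(h[...,1]>90)).astype('uint8')
        pts=np.argwhere(g)[:,::-1]+[x0,y0];hull=cv2.convexHull(pts.astype('float32'));e=cv2.fitEllipse(hull);print('boss',e,atz(p,e[0],.046),pts.min(0),pts.max(0))
for k in(rs,rs[:2],rs[::2]):print(tri(k))
```

```text
wrist 402 [261.57462687 196.95522388] [184 251] [210 272]
bright 200 [195 251] [209 267] [258.765 202.025] [ 0.5195476  -0.32296986  0.113     ]
boss ((268.5927429199219, 207.68759155273438), (51.59666442871094, 54.50083923339844), 32.447662353515625) [ 0.54934664 -0.32331117  0.046     ] [242 181] [293 234]
scene 106 [432.10377358 268.86792453] [261 428] [277 436]<stdin>:8: RuntimeWarning: Mean of empty slice.
  ret = um.true_divide(
Traceback (most recent call last):
ValueError: zero-size array to reduction operation minimum which has no identity
```

>>> drive_tool --pt "0 0 0 -0.008 -0.024 0.02 0.5" --pt "0 0 0 -0.008 -0.023 0.02 0.5" --pt "0 0 0 0 0 0.03 0.5" --pt "0 0 0 0 0 0 0.5" --pt "0 0 0 0 0 0 0.5"

```text
time: 9.27
tool_pos: [0.5194, -0.3187, 0.1607]
tcp_rot: [0.09, -3.136, -0.006]
wrist_force: [-0.5, 0.9, 0.9]
width: 0.502
grip_force: 0.0
```

```bash
cat > k.py <<'E'
from h import *
s=status.read_state();print(s['tool_pos'],s['tcp_rot'],s['q'])
p=cam('wrist');cv2.imwrite('pics/w4.png',p['color'][:,:,::-1])
def red(p,box,v=0):
    x0,y0,x1,y1=box;h=cv2.cvtColor(p['color'],cv2.COLOR_RGB2HSV)[y0:y1,x0:x1].astype(int)
    m=((h[...,0]<8)|(h[...,0]>172))&(h[...,1]>130)&(h[...,2]>v)
    n,l,st,c=cv2.connectedComponentsWithStats(m.astype('uint8'));k=1+st[1:,4].argmax()
    return c[k]+[x0,y0],st[k]+[x0,y0,0,0,0]
m=masks_of(p,'knob');print([(a['score'],a['bbox']) for a in m])
b=[int(v) for v in m[0]['bbox']];box=(b[0]-8,b[1]-8,b[2]+8,b[3]+8)
for v in(0,190):
    c,st=red(p,box,v);print(v,c,st,atz(p,c,.113).round(4))
c,_=red(p,box,0);q=cam('scene');d,st=red(q,(415,250,455,285));print('scene',d,st,tri([ray(p,c),ray(q,d)]))
x0,y0,x1,y1=b[0]-50,b[1]-30,b[2]+60,b[3]+60
h=cv2.cvtColor(p['color'],cv2.COLOR_RGB2HSV)[y0:y1,x0:x1].astype(int)
g=((h[...,0]>14)&(h[...,0]<32)&(h[...,1]>90)).astype('uint8')
pts=np.argwhere(g)[:,::-1]+[x0,y0];print('boss',pts.min(0),pts.max(0))
E
python3 k.py
```

```text
[ 0.51944202 -0.318721    0.16066557] [ 0.09021441 -3.13554669 -0.0056209 ] [-5.91308308e-01  1.98051883e-01  1.81861240e+00  1.77125457e-04
  1.13087124e+00 -2.21970769e+00]
[(0.59, [298.8, 190.2, 324.1, 226.5])]
0 [309.21059972 211.43235704] [298 193  23  37 717] [ 0.5149 -0.3232  0.113 ]
190 [308.81491713 218.4640884 ] [298 208  23  22 362] [ 0.5198 -0.3232  0.113 ]
scene [432.06481481 268.78703704] [428 261   9  17 108] [ 0.52159412 -0.32271314  0.09444517]
boss [274 188] [338 253]
```

View pics/w4.png

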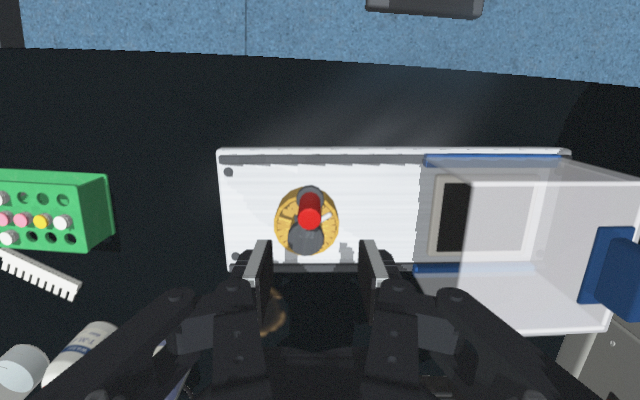

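The knob top is at (309,218). Two views put the knob at (0.520, −0.323) with its centre height 94 mm, matching the text. Next I go down and grip.

>>> drive_tool --pt "0 0 0 -0.001 -0.004 0.03 0.5" --pt "0 0 0 0 0 0.03 0.5" --pt "0 0 0 0 0 0.018 0.4" --pt "0 0 0 0 0 0 0.4" --pt "0 0 0 0 0 0 0.4"

```text
time: 9.83
tool_pos: [0.5226, -0.3234, 0.0858]
tcp_rot: [-0.092, 3.14, 0.0]
wrist_force: [0.6, -0.2, 1.1]
width: 0.404
grip_force: 0.0
```

Run:
```python
from h import *
s=status.read_state();print(s['tool_pos'],s['tcp_rot'],s['width'],s['wrist_force'])
```

```text
[ 0.52263218 -0.32339553  0.08576633] [-9.19184389e-02  3.14017990e+00  3.01853774e-05] 0.40410118691895336 [ 0.6141228  -0.15429264  1.05452133]
```

>>> drive_tool --pt "0 0 0 0.002 0 0.005 0.4" --pt "0 0 0 0 0 0 0.1" --pt "0 0 0 0 0 0 0" --pt "0 0 0 0 0 0 0" --pt "0 0 0 0 0 0 0" --force 25

```text
time: 10.25
tool_pos: [0.5213, -0.3248, 0.082]
tcp_rot: [-0.091, 3.138, -0.003]
wrist_force: [-2.0, -0.1, 6.6]
width: 0.179
grip_force: 25.3
```

>>> drive_tool --pt "0 0 0 0 0 0.001 0" --pt "0 0 0 -0.0002 -0.0034 0 0" --pt "0 0 0 -0.0005 -0.0034 0 0" --pt "0 0 0 0 0 0 0"

```text
time: 10.58
tool_pos: [0.5221, -0.3309, 0.0815]
tcp_rot: [-0.091, 3.139, -0.0]
wrist_force: [-4.7, 1.2, 10.8]
width: 0.178
grip_force: 26.0
```

>>> drive_tool --pt "0 0 0 0 -0.0033 0 0" --pt "0 0 0 -0.0008 -0.0032 0 0" --pt "0 0 0 0 0 0 0"

```text
time: 10.83
tool_pos: [0.5238, -0.3372, 0.0816]
tcp_rot: [-0.091, 3.138, -0.0]
wrist_force: [-2.0, 2.6, 10.8]
width: 0.176
grip_force: 26.0
```

>>> drive_tool --pt "0 0 0 -0.0015 -0.0031 0 0" --pt "0 0 0 -0.0018 -0.0029 0 0" --pt "0 0 0 0 0 0 0"

```text
time: 11.08
tool_pos: [0.5268, -0.3428, 0.0815]
tcp_rot: [-0.091, 3.14, 0.0]
wrist_force: [-3.5, 1.2, 11.4]
width: 0.173
grip_force: 26.1
```

>>> drive_tool --pt "0 0 0 -0.0021 -0.0027 0 0" --pt "0 0 0 -0.0023 -0.0025 0 0" --pt "0 0 0 0 0 0 0"

```text
time: 11.33
tool_pos: [0.5311, -0.3482, 0.0814]
tcp_rot: [0.091, -3.14, 0.001]
wrist_force: [-4.3, 1.2, 11.4]
width: 0.177
grip_force: 26.1
```

>>> drive_tool --pt "0 0 0 -0.0026 -0.0022 0 0" --pt "0 0 0 -0.0028 -0.002 0 0" --pt "0 0 0 0 0 0 0"

```text
time: 11.58
tool_pos: [0.537, -0.3529, 0.0814]
tcp_rot: [-0.092, 3.14, -0.003]
wrist_force: [-3.2, -1.0, 9.7]
width: 0.177
grip_force: 25.7
```

>>> drive_tool --pt "0 0 0 -0.0029 -0.0015 0 0" --pt "0 0 0 -0.0031 -0.0012 0 0" --pt "0 0 0 0 0 0 0"

```text
time: 11.83
tool_pos: [0.5432, -0.3559, 0.0817]
tcp_rot: [-0.092, 3.14, -0.005]
wrist_force: [-4.1, -2.2, 8.6]
width: 0.179
grip_force: 25.6
```

>>> drive_tool --pt "0 0 0 -0.0032 -0.001 0.0005 0" --pt "0 0 0 -0.0033 -0.0005 0 0" --pt "0 0 0 0 0 0 0"

```text
time: 12.08
tool_pos: [0.55, -0.3577, 0.0817]
tcp_rot: [-0.092, 3.139, -0.007]
wrist_force: [-3.3, -3.8, 10.0]
width: 0.179
grip_force: 25.6
```

>>> drive_tool --pt "0 0 0 -0.0034 -0.0008 0 0" --pt "0 0 0 -0.0034 -0.0002 0 0" --pt "0 0 0 0 0 0 0"

```text
time: 12.33
tool_pos: [0.5585, -0.3579, 0.0803]
tcp_rot: [-0.091, 3.135, -0.007]
wrist_force: [2.8, -4.6, 0.9]
width: 0.177
grip_force: 25.5
```

The vertical force fell off and the tool sank, so the screw is dropping. I follow it straight down.

>>> drive_tool --pt "0 0 0 0 0 0.002 0" --pt "0 0 0 0 0 0.002 0" --pt "0 0 0 0 0 0.002 0" --pt "0 0 0 0 0 0 0"

```text
time: 12.67
tool_pos: [0.5573, -0.3579, 0.0736]
tcp_rot: [-0.092, 3.138, -0.006]
wrist_force: [-0.6, -5.9, 2.5]
width: 0.173
grip_force: 25.7
```

>>> drive_tool --pt "0 0 0 0 0 0.002 0" --pt "0 0 0 0 0 0 0"

```text
time: 12.83
tool_pos: [0.5577, -0.3581, 0.0732]
tcp_rot: [-0.092, 3.137, -0.007]
wrist_force: [-3.0, -4.6, 9.5]
width: 0.178
grip_force: 26.3
```

Run:
```python
from h import *
X=np.array([-.9983,-.0586]);Y=np.array([-.0586,.9983])
th=np.radians(274-9*np.arange(41));P=.034*np.c_[np.cos(th),np.sin(th)];T=np.c_[P@X,P@Y]*1e3
r=np.round(T,1);d=np.diff(r,axis=0)
for i in range(0,40,8):print([(round(a,1),round(b,1)) for a,b in d[i:i+8]],(P[i+8]+[.5553,-.3241]).round(4) if i+8<=40 else '')
```

```text
[(np.float64(5.3), np.float64(0.4)), (np.float64(5.2), np.float64(1.1)), (np.float64(5.0), np.float64(2.0)), (np.float64(4.6), np.float64(2.8)), (np.float64(4.1), np.float64(3.4)), (np.float64(3.5), np.float64(4.0)), (np.float64(2.8), np.float64(4.5)), (np.float64(2.1), np.float64(4.9))] [ 0.5238 -0.3368]
[(np.float64(1.3), np.float64(5.2)), (np.float64(0.5), np.float64(5.3)), (np.float64(-0.4), np.float64(5.3)), (np.float64(-1.1), np.float64(5.2)), (np.float64(-2.0), np.float64(5.0)), (np.float64(-2.8), np.float64(4.6)), (np.float64(-3.4), np.float64(4.1)), (np.float64(-4.0), np.float64(3.5))] [ 0.5334 -0.2981]
[(np.float64(-4.5), np.float64(2.8)), (np.float64(-4.9), np.float64(2.1)), (np.float64(-5.2), np.float64(1.3)), (np.float64(-5.3), np.float64(0.5)), (np.float64(-5.3), np.float64(-0.4)), (np.float64(-5.2), np.float64(-1.1)), (np.float64(-5.0), np.float64(-2.0)), (np.float64(-4.6), np.float64(-2.8))] [ 0.5733 -0.2953]
[(np.float64(-4.1), np.float64(-3.4)), (np.float64(-3.5), np.float64(-4.0)), (np.float64(-2.8), np.float64(-4.5)), (np.float64(-2.1), np.float64(-4.9)), (np.float64(-1.3), np.float64(-5.2)), (np.float64(-0.5), np.float64(-5.3)), (np.float64(0.4), np.float64(-5.3)), (np.float64(1.1), np.float64(-5.2))] [ 0.5883 -0.3323]
[(np.float64(2.0), np.float64(-5.0)), (np.float64(2.8), np.float64(-4.6)), (np.float64(3.4), np.float64(-4.1)), (np.float64(4.0), np.float64(-3.5)), (np.float64(4.5), np.float64(-2.8)), (np.float64(4.9), np.float64(-2.1)), (np.float64(5.2), np.float64(-1.3)), (np.float64(5.3), np.float64(-0.5))] [ 0.5577 -0.358 ]
```

>>> drive_tool --pt "0 0 0 0 -0.001 -0.0005 0" --pt "0 0 0 0.0053 0.0004 0.0002 0" --pt "0 0 0 0.0052 0.0011 0.0002 0" --pt "0 0 0 0.005 0.002 0.0002 0" --pt "0 0 0 0.0046 0.0028 0.0002 0" --pt "0 0 0 0 0 0 0"

```text
time: 13.33
tool_pos: [0.5371, -0.3529, 0.0724]
tcp_rot: [-0.091, 3.137, -0.005]
wrist_force: [-2.0, -2.7, 8.9]
width: 0.178
grip_force: 26.4
```

>>> drive_tool --pt "0 0 0 0.0041 0.0034 0.0002 0" --pt "0 0 0 0.0035 0.004 0.0002 0" --pt "0 0 0 0.0028 0.0045 0.0002 0" --pt "0 0 0 0.0021 0.0049 0.0002 0" --pt "0 0 0 0.0013 0.0052 0.0002 0" --pt "0 0 0 0.0005 0.0053 0.0002 0" --pt "0 0 0 0 0 0 0"

```text
time: 13.92
tool_pos: [0.5211, -0.3258, 0.071]
tcp_rot: [-0.091, 3.137, -0.003]
wrist_force: [-1.7, 0.1, 8.5]
width: 0.179
grip_force: 26.5
```

>>> drive_tool --pt "0 0 0 -0.0004 0.0053 0.0002 0" --pt "0 0 0 -0.0011 0.0052 0.0002 0" --pt "0 0 0 -0.002 0.005 0.0002 0" --pt "0 0 0 -0.0028 0.0046 0.0002 0" --pt "0 0 0 -0.0034 0.0041 0.0002 0" --pt "0 0 0 -0.004 0.0035 0.0002 0" --pt "0 0 0 0 0 0 0"

```text
time: 14.5
tool_pos: [0.5339, -0.2976, 0.0699]
tcp_rot: [-0.091, 3.137, -0.004]
wrist_force: [1.9, 1.2, 7.9]
width: 0.179
grip_force: 26.2
```

>>> drive_tool --pt "0 0 0 -0.0045 0.0028 0.0002 0" --pt "0 0 0 -0.0049 0.0021 0.0002 0" --pt "0 0 0 -0.0052 0.0013 0.0002 0" --pt "0 0 0 -0.0053 0.0005 0.0002 0" --pt "0 0 0 -0.0053 -0.0004 0.0002 0" --pt "0 0 0 -0.0052 -0.0011 0.0002 0" --pt "0 0 0 0 0 0 0"

```text
time: 15.08
tool_pos: [0.5618, -0.2903, 0.0682]
tcp_rot: [0.092, -3.139, 0.001]
wrist_force: [-3.9, -1.5, 13.2]
width: 0.181
grip_force: 26.9
```

>>> drive_tool --pt "0 0 0 -0.005 -0.002 0 0" --pt "0 0 0 -0.0046 -0.0028 0 0" --pt "0 0 0 -0.0041 -0.0034 0 0" --pt "0 0 0 -0.0035 -0.004 0.0002 0" --pt "0 0 0 -0.0028 -0.0045 0.0002 0" --pt "0 0 0 -0.0021 -0.0049 0.0002 0" --pt "0 0 0 0 0 0 0"

```text
time: 15.67
tool_pos: [0.5854, -0.3075, 0.0673]
tcp_rot: [0.09, -3.139, -0.008]
wrist_force: [-2.7, 3.7, 11.7]
width: 0.177
grip_force: 26.8
```

>>> drive_tool --pt "0 0 0 -0.0013 -0.0052 0.0002 0" --pt "0 0 0 -0.0005 -0.0053 0.0002 0" --pt "0 0 0 0.0004 -0.0053 0.0002 0" --pt "0 0 0 0.0011 -0.0052 0.0002 0" --pt "0 0 0 0.002 -0.005 0.0002 0" --pt "0 0 0 0.0028 -0.0046 0.0002 0" --pt "0 0 0 0 0 0 0"

```text
time: 16.25
tool_pos: [0.5849, -0.3409, 0.0664]
tcp_rot: [-0.091, 3.136, -0.001]
wrist_force: [0.3, -3.1, 5.9]
width: 0.179
grip_force: 26.3
```

>>> drive_tool --pt "0 0 0 0.0034 -0.0041 0.0002 0" --pt "0 0 0 0.004 -0.0035 0.0002 0" --pt "0 0 0 0.0045 -0.0028 0.0002 0" --pt "0 0 0 0.0049 -0.0021 0.0002 0" --pt "0 0 0 0.0052 -0.0013 0.0002 0" --pt "0 0 0 0 0 0 0" --pt "0 0 0 0 0 0 0"

```text
time: 16.83
tool_pos: [0.5625, -0.3572, 0.0654]
tcp_rot: [-0.091, 3.138, -0.004]
wrist_force: [-1.0, -2.6, 6.8]
width: 0.177
grip_force: 26.3
```

>>> drive_tool --pt "0 0 0 0.004 -0.0005 0.0002 0" --pt "0 0 0 0.0032 -0.0002 0.0001 0" --pt "0 0 0 0 0 0 0" --pt "0 0 0 0 0 0 0"

```text
time: 17.17
tool_pos: [0.5559, -0.3581, 0.0652]
tcp_rot: [-0.091, 3.137, -0.004]
wrist_force: [1.4, -2.9, 6.4]
width: 0.175
grip_force: 26.2
```

Run:
```python
from h import *
s=status.read_state();print({k:np.round(v,4) for k,v in s.items() if k in('time','tool_pos','wrist_force','width','grip_force')})
r=s['tool_pos'][:2]-np.array([.5553,-.3241]);print(np.hypot(*r),np.degrees(np.arctan2(r[1],r[0]))%360)
p=cam('wrist');cv2.imwrite('pics/w5.png',p['color'][:,:,::-1])
q=cam('scene');a=q['color'][190:300,330:490,::-1];b=cv2.resize(p['color'][130:330,150:500,::-1],(700,400))
cv2.imwrite('pics/fin.png',np.vstack([b,cv2.resize(a,(290,200))[:, :].copy() if 0 else cv2.copyMakeBorder(cv2.resize(a,(290,200)),0,0,0,410,0)]))
```

```text
{'time': np.float64(17.1667), 'tool_pos': array([ 0.5559, -0.3581,  0.0652]), 'wrist_force': array([ 1.4174, -2.9301,  6.4436]), 'grip_force': np.float64(26.2066), 'width': np.float64(0.1754)}
0.03397711593974918 271.0042935211419
```

View pics/fin.png

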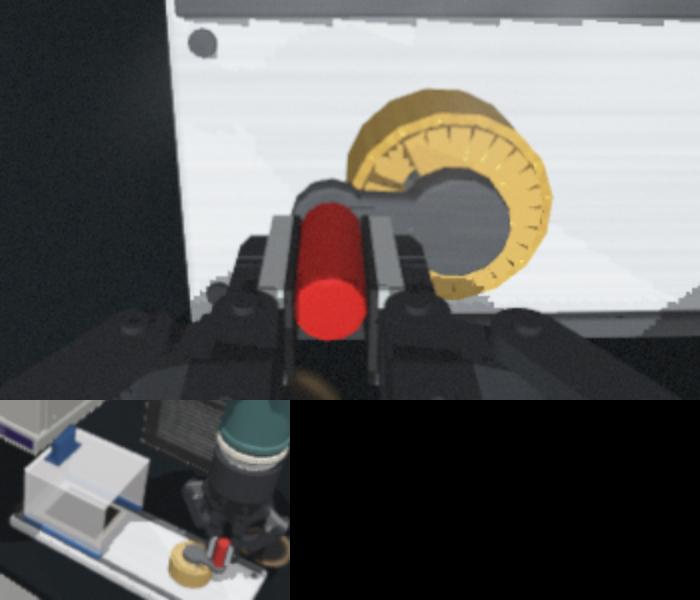

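The picture shows the knob held between the pads at (330,270) and the screw down in the boss. The hood is open at the far end. The tool is 8.0 mm below its dropped height, one turn forward at 271°, so I hand in.

```bash
python3 -c "
from workcell import workorder;print(workorder.finish_job())"
```

```text
the job is handed in; nothing more can be done
None
```

The job is handed in at about 17 s: the hood is open at its stop, the screw dropped after about 1.5 rad of backward turning, and I then led it one forward turn (8.0 mm of tool travel), with the gripper still holding the red knob.

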